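# Release the sprung lid of the parts tub and hold it just under its balance point

### The arm

A 7-joint arm with a two-finger parallel gripper is mounted at the origin on the work surface. World frame = base frame: x ahead of the robot, y to its left, z up, the work surface at z = 0. Lengths are in m, angles in rad, forces in N, time in s.
With the tool pointing down it reaches from about 0.35 to 0.9 m from the base axis. Payload 8.1 kg.
Tool frame: the origin (TCP) lies between the finger pads; the fingertips stand 11 mm ahead of it and the grasp point (between the pads) lies 8 mm behind it; z points along the fingers, y is the line along which they close (so a half turn about z gives the same grasp; the last joint's range is limited). The gripper opens to 92 mm and grips with 3 to 60 N. Pads are 19 mm wide; open, the fingers measure 130 mm over their backs; the gripper's body (75 mm by 190 mm) begins 47 mm behind the grasp point.
Start: joints at [-1.317, 0.434, 0.025, 1.573, -0.012, 1.134, -0.075], TCP at [0.218, 0.586, 0.238] pointing down, gripper open.
Joint ranges: [-2.62, 2.62], [-0.44, 2.09], [-1.27, 1.32], [0.08, 2.57], [-1.32, 4.46], [0.12, 2], [-2.74, 2.74]. Speed limits (rad/s): [2.22, 2.22, 3.01, 3.01, 3.14, 3.14, 3.14].

### API

Orientations are given as a rotation vector (axis times angle).
In Python, from cell import observe, get_image, camera_params, sign_off gives the robot as it stands.
- The arm moves only by the shell command python3 -m pendant 'ROWS' [FORCE]. ROWS is JSON, one flat list of numbers, 7 for each row, row after row: the shift along the tool's x, y, z in m, then the turn, a rotation vector about the tool's x, y, z in rad, then the finger opening in m, from 0 to 0.0918. In form: [dx, dy, dz, rx, ry, rz, jaw, dx, dy, dz, rx, ry, rz, jaw, ...]. A call has 1 to 10 rows; each row shifts and turns the commanded pose from where the row before left it, along the tool's axes as they then stand; what a row does not reach is not made up. A row lasts 1/8 s, in which the tool goes at most 62.5 mm and 10.7 degrees, less where a joint would pass 70% of its speed; a pose out of reach is approached as far as the arm can. A call is refused whole if a number of a shift passes 0.0625 or a number of a turn 0.188, either way. A call with a gripper value outside its range is refused whole. The fingers move at their own pace and stop on an object; FORCE is the grip in N (left out, the last holds). Time passes only in rows, so rows that do not move let the fingers close. It gives the time, the measured TCP pose, the force, the opening and the grip force at its end, in the units of the state.
- observe(): the state, without advancing time (a new reading comes with each control period).
- get_image(name): name is "scene" or "top" or "wrist"; returns the picture (400x640x3 uint8, red, green, blue); there is no depth.
- camera_params(name): a dict with "intrinsics" (3x3 intrinsics, pixels), "dist" ([k1, k2, p1, p2, k3] as OpenCV has them; the pictures are not rectified), "eye" and "rotation" of the camera in the world; the wrist camera has in their place "T_tool_cam" (4x4, takes a point from camera to tool coordinates, whose origin is the TCP and whose axes are the flange's). Camera axes: x right, y down, z forward; pixel columns grow to the right and rows downward; lengths in m; the calibration is good to about 2 mm. A picture is of the moment at which its call begins: read the wrist's pose just before it. camera_params takes no time and is no camera call.
- sign_off(): hands the job in; it is judged then, once.
The state is a dict: "clock": time; "joints": joint angles; "dq": joint speeds; "joint_efforts": joint torques, N m; "position": TCP position; "ee_rot": TCP orientation; "force": force on the tool from outside, world axes, zero at the start; "ft_torque": the same for the moment, N m; "width": opening from 0.0 (shut) to 1.0 (fully open); "gripper_force": force on a finger pad.
Only numpy, scipy, OpenCV 4.12 (cv2) and the standard library are available. Lean on these libraries where they do the work, as an engineer would, in place of code of your own. Each camera call takes 0.05 s, during which the arm holds its last target. There are 200 camera calls.

### The job

Press the parts tub's release pedal fully down to its stop so that the lid pops ajar, let the pedal come back up, then take hold of the lid and swing it up a little past its balance point, keeping it from running on up to its open stop. Bring it back down and finish while still holding it with the gripper, at rest some 5 to 10 degrees below the balance point, where it would drop shut if you let go. Leave the loose parts on the bench where they lie.

Things in the scene. Friction and masses are not known exactly. Their poses are not given: they have to be found in the camera images.
- tub: grey steel parts tub fixed to the bench, 180 x 250 mm, 100 mm high, with a sprung steel lid. Origin: centre of its underside. Its own -x is its front (pedal and handle side), facing roughly the robot's left (+y), up to 18 degrees either way; the lid hinge runs along its y at the rear top edge, so the lid swings up and back towards the tub's +x.
- lid (a joint): lid angle in rad: 0 shut, 0.017 latched, 0.11 popped ajar, 1.45 open stop. A hinge spring carries part of the 0.9 kg lid; balance point 0.80 rad (46 degrees): below it the lid falls shut, above it the spring drives it open. Lifting takes about 1 N at the handle, fading to nothing at balance. Latched solid until the pedal is pressed; then it stays ajar on a sprung pin, also with the pedal back up.
- lid_handle (a point): middle of the hoop handle's bar: round, 12 mm thick, straight for 100 mm, parallel to the hinge. Lid shut: 133 mm above the bench, 35 mm beyond the lid's front edge, 29 mm above the lid's upper face, so fingers can straddle it from above. It moves in an arc about lid_hinge (215 mm along the lid, 33 mm off its plane) and can turn between the fingers.
- lid_hinge (a point): middle of the hinge line of the lid, at the rear top edge of the tub, 100 mm above the bench. The lid opens to larger angles by the handle rising and moving back over the tub.
- pedal (a joint): angle of the release pedal in rad: 0 up (at rest), 0.28 fully down on its stop. Sprung: it comes back up by itself. The latch lets go at about 0.15. About 2.5 N on the pad starts it, about 6.5 N holds it on its stop.
- pedal_pad (a point): middle of the upper face of the pedal's ribbed steel tread plate (60 mm long, 70 mm wide, 6 mm thick) in front of the tub, 215 mm from the tub's centre, 48 mm above the bench when up. It goes about 29 mm down to the stop, turning about a cross shaft parallel to the lid hinge, 105 mm from this point towards the tub, 45 mm above the bench.
- float_bowl: bystander: scratched aluminium carburettor float bowl, 64 mm across, 40 mm high, loose. Origin at the centre of its underside.
- tyre_lever: bystander: blue plastic tyre lever, 205 mm long, 26 mm wide, 10 mm high, loose, lying along its x. Origin at the underside, mid length.
- stand_spring: bystander: zinc kickstand coil spring, 110 mm long, 22 mm thick, loose, lying along its x. Origin at the middle of its underside.
- link_housing: bystander: split steel master link housing, 58 x 26 mm, 18 mm high, loose. Origin at the middle of its underside.

How it is judged:
On the way, in this order (a step that is already met when the one before it is completed fails the run):
1. the pedal is pressed down to its stop (value of joint pedal above 0.25 rad), for 0.1 s.
2. the lid is raised past its balance point (value of joint lid above 0.84 rad), for 0.1 s.
At the end, for the whole second after the job is handed in: the lid is held still (under 0.05 rad/s) by the fingers between 0.55 and 0.775 rad, that is 1.5 to 14 degrees below its balance point at 0.80 rad, with the fingers touching it, and the pedal is back up (below 0.06 rad) (value of joint lid between 0.55 and 0.775 rad and velocity of joint lid between -0.05 and 0.05 rad/s and contact force between lid and the fingers above 0.05 N and value of joint pedal below 0.06 rad); the arm keeps its last pose, push and grip.
It fails at once if the lid runs on up towards its open stop (value of joint lid above 1.25 rad).
It fails at once if a loose part on the bench is disturbed (distance of any of float_bowl, tyre_lever, stand_spring, link_housing from where it was at the start of the episode above 0.03 m).
It also fails if it takes over 51 s, if anything falls off the work surface, if the arm or the gripper's body presses on something with over 40 N, if the wrist force passes 120 N, or if a joint passes its speed limit or range.

## Working session

There is one attempt and no reset: what is moved stays moved. The work goes in short steps, Python scripts to look and compute and a shell command to move; the robot and the scene stay as the last step left them, time stands still between calls to the robot, and variables do not carry over. Pictures are saved under pics/ and viewed, at most 10 in all, crops included, and the job is handed in when it is done.

```bash
mkdir -p pics; ls; python3 - <<'E'
from cell import *
import cv2,numpy as np
s=observe();print({k:np.round(v,3) for k,v in s.items()})
for n in("scene","top"):
    cv2.imwrite(f"pics/{n}0.png",get_image(n)[:,:,::-1]);p=camera_params(n);print(n,{k:np.round(v,3).tolist() for k,v in p.items()})
print(camera_params("wrist"))
E
```

```text
pics
{'clock': np.float64(0.0), 'joints': array([-1.317,  0.435,  0.025,  1.574, -0.012,  1.134, -0.075]), 'dq': array([-0.   , -0.001, -0.001,  0.001,  0.002, -0.   , -0.001]), 'joint_efforts': array([-1.0000e-03, -6.6786e+01,  9.8400e-01, -3.1446e+01, -6.0000e-02,
        4.3000e-02,  0.0000e+00]), 'position': array([0.218, 0.585, 0.237]), 'ee_rot': array([-5.580e-01, -3.092e+00,  2.000e-03]), 'force': array([ 0.308, -0.158,  0.005]), 'ft_torque': array([ 0.005, -0.006,  0.032]), 'gripper_force': np.float64(0.0), 'width': np.float64(0.998)}
scene {'intrinsics': [[375.868, 0.0, 319.233], [0.0, 375.868, 197.035], [0.0, 0.0, 1.0]], 'dist': [-0.004, 0.0, 0.0, 0.0, 0.0], 'eye': [0.979, 0.408, 0.761], 'rotation': [-0.807, -2.595, 1.044]}
top {'intrinsics': [[393.904, 0.0, 323.655], [0.0, 393.904, 196.116], [0.0, 0.0, 1.0]], 'dist': [-0.012, 0.0, 0.0, 0.0, 0.0], 'eye': [0.417, -0.107, 1.114], 'rotation': [-2.137, 2.102, -0.216]}
{'intrinsics': array([[290.40423736,   0.        , 317.03656728],
       [  0.        , 290.40423736, 199.47077814],
       [  0.        ,   0.        ,   1.        ]]), 'dist': array([-0.03905017,  0.        ,  0.        ,  0.        ,  0.        ]), 'T_tool_cam': array([[-3.66412315e-04, -9.67468087e-01, -2.52992820e-01,
         6.74270091e-02],
       [ 9.99999903e-01, -2.92309062e-04, -3.30493929e-04,
         4.82543670e-04],
       [ 2.45790235e-04, -2.52992917e-01,  9.67468100e-01,
        -1.47043186e-01],
       [ 0.00000000e+00,  0.00000000e+00,  0.00000000e+00,
         1.00000000e+00]])}
```

View pics/top0.png

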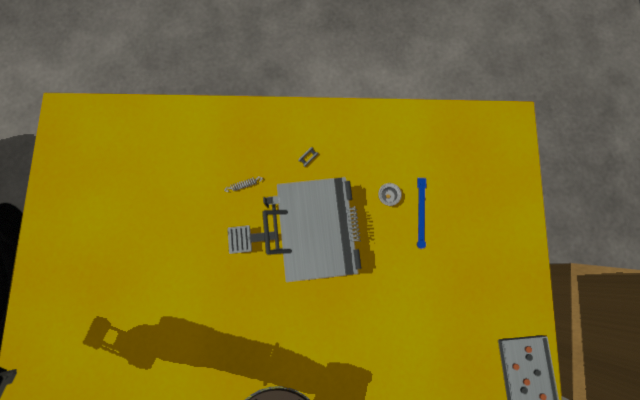

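View pics/scene0.png

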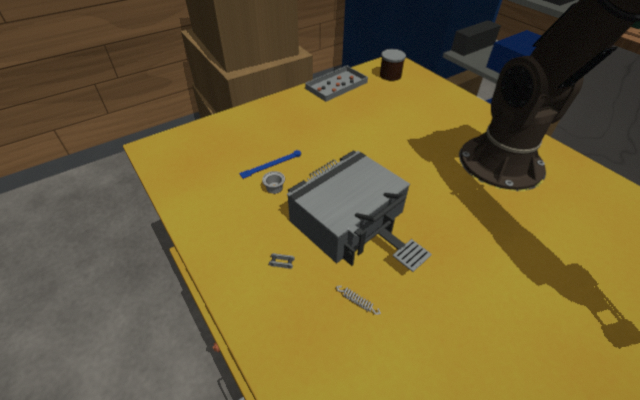

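The top view shows the tub at about (315,230), the handle bar at about column 267 and rows 211–254, and the pedal pad at about (239,239). The loose parts are clear of the handle and pedal. I'll zoom in.

```bash
cat > h.py <<'E'
import cv2,numpy as np
from scipy.spatial.transform import Rotation as R
from cell import *
def ray(n,px,s=None):
    p=camera_params(n);u=cv2.undistortPoints(np.array([[px]],float),np.array(p["intrinsics"]),np.array(p["dist"]))[0,0]
    d=np.array([*u,1.])
    if n=="wrist":
        T=np.array(p["T_tool_cam"]);Rt=R.from_rotvec(s["ee_rot"]).as_matrix()
        return np.array(s["position"])+Rt@T[:3,3],Rt@T[:3,:3]@d
    return np.array(p["eye"]),(R.from_rotvec(p["rotation"]).as_matrix() if np.size(p["rotation"])==3 else np.array(p["rotation"]))@d
def onz(n,px,z,s=None):
    o,d=ray(n,px,s);return o+d*(z-o[2])/d[2]
E
python3 - <<'E'
from h import *
a=cv2.imread("pics/top0.png")[165:295,215:385];cv2.imwrite("pics/topc.png",cv2.resize(a,None,fx=4.5,fy=4.5,interpolation=cv2.INTER_CUBIC))
for px,z in[((266,232),.133),((265,211),.133),((267,254),.133),((239,239.5),.048),((278,184),.104),((286,281),.104)]:print(px,onz("top",px,z).round(4))
print(R.from_rotvec(observe()["ee_rot"]).as_matrix().round(3))
E
```

```text
(266, 232) [0.5199 0.032  0.133 ]
(265, 211) [0.5728 0.0368 0.133 ]
(267, 254) [0.4657 0.0271 0.133 ]
(239, 239.5) [0.5074 0.1159 0.048 ]
(278, 184) [0.6498 0.0102 0.104 ]
(286, 281) [ 0.4009 -0.0194  0.104 ]
[[-0.937  0.349 -0.   ]
 [ 0.349  0.937 -0.001]
 [-0.    -0.001 -1.   ]]
```

View pics/topc.png

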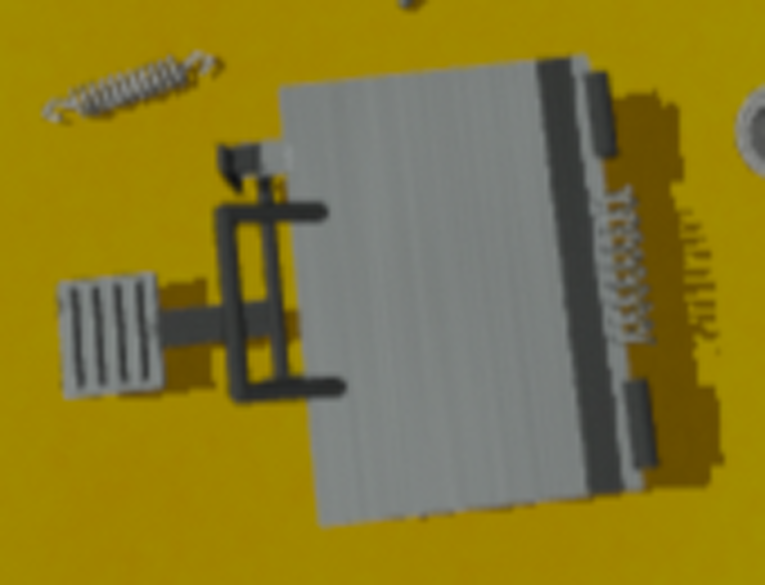

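The crop shows the pad centred at about full-image (239.9,239.7) and the bar from about (265.7,210.6) to (267.9,252.8). Tub yaw is about 7°. I'll turn the tool first so the gripper body clears the handle while pressing, and close the jaw.

```bash
python3 -m pendant '[0,0,0,0,0,0.182,0, 0,0,0,0,0,0.182,0, 0,0,0,0,0,0.182,0, 0,0,0,0,0,0.182,0, 0,0,0,0,0,0.182,0, 0,0,0,0,0,0.182,0]' 20
cat >> h.py <<'E'
def to(*t):
    s=observe();Rt=R.from_rotvec(s["ee_rot"]).as_matrix()
    print("tool shift",(Rt.T@(np.array(t)-s["position"])).round(4),"y-axis",Rt[:,1].round(3),"z",Rt[:,2].round(3),"pos",np.round(s["position"],4),"F",np.round(s["force"],1),"w",s["width"],"t",s["clock"])
E
python3 -c "
from h import *
to(.509,.116,.12)"
```

```text
clock: 0.85
position: [0.2182, 0.5854, 0.2373]
ee_rot: [2.089, 2.346, -0.001]
force: [0.2, 0.6, -0.9]
width: 0.395
gripper_force: 0.0
tool shift [-0.4998  0.2346  0.1176] y-axis [ 0.993  0.116 -0.   ] z [-0.    -0.001 -1.   ] pos [0.2182 0.5854 0.2373] F [ 0.2  0.6 -0.9] w 0.39505909772393566 t 0.85
```

```bash
python3 -m pendant '[-0.05,0.0235,0,0,0,0,0, -0.05,0.0235,0,0,0,0,0, -0.05,0.0235,0,0,0,0,0, -0.05,0.0235,0,0,0,0,0, -0.05,0.0235,0,0,0,0,0, -0.05,0.0235,0,0,0,0,0, -0.05,0.0235,0,0,0,0,0, -0.05,0.0235,0,0,0,0,0, -0.05,0.0235,0,0,0,0,0, -0.05,0.0235,0,0,0,0,0]'
python3 -m pendant '[0,0,0.05,0,0,0,0, 0,0,0.04,0,0,0,0, 0,0,0.02,0,0,0,0, 0,0,0,0,0,0,0, 0,0,0,0,0,0,0]'
python3 - <<'E'
from h import *
to(.509,.116,.06)
cv2.imwrite("pics/w1.png",get_image("wrist")[:,:,::-1])
E
```

```text
clock: 2.1
position: [0.513, 0.1164, 0.2376]
ee_rot: [-2.081, -2.353, -0.0]
force: [1.4, 0.6, -0.3]
width: 0.003
gripper_force: 0.0
clock: 2.72
position: [0.5129, 0.118, 0.1285]
ee_rot: [2.082, 2.352, 0.001]
force: [1.0, -1.4, 0.7]
width: 0.01
gripper_force: 0.0
tool shift [-0.0015 -0.0041  0.0685] y-axis [0.993 0.122 0.001] z [ 0.001  0.    -1.   ] pos [0.5129 0.118  0.1285] F [ 1.  -1.4  0.7] w 0.009898219106265004 t 2.725
```

View pics/w1.png

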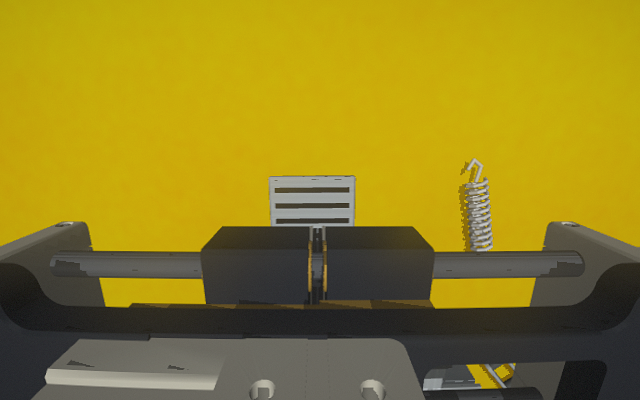

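The wrist view shows the pad's outer edge at row 177, between columns 270 and 354, with the fingers over the pad. A ray cast will give the lateral offset.

```bash
python3 - <<'E'
from h import *
s=observe()
e=[onz("wrist",p,.048,s) for p in((270,177),(354,177))]
d=e[1]-e[0];print(np.round(e,4),np.linalg.norm(d),np.degrees(np.arctan2(-d[1],-d[0])))
f=np.array([-.12,.993,0]);c=(e[0]+e[1])/2-.030*f;print(c)
to(c[0],c[1],.06)
E
```

```text
[[0.4733 0.1404 0.048 ]
 [0.5396 0.1485 0.048 ]] 0.06682702296512336 -173.05259538571806
[0.51002278 0.11465339 0.048     ]
tool shift [-0.0031 -0.0036  0.0687] y-axis [0.993 0.122 0.002] z [ 0.002  0.001 -1.   ] pos [0.5131 0.1181 0.1288] F [0.8 0.6 0.3] w 0.003306866856636535 t 2.775
```

```bash
python3 -m pendant '[-0.001,-0.003,0.04,0,0,0,0, 0,0,0.022,0,0,0,0, 0,0,0.01,0,0,0,0, 0,0,0.01,0,0,0,0, 0,0,0.01,0,0,0,0, 0,0,0,0,0,0,0]'; python3 -m pendant '[0,0,0.004,0,0,0,0, 0,0,0.004,0,0,0,0, 0,0,0,0,0,0,0]'
```

```text
clock: 3.52
position: [0.5105, 0.1164, 0.036]
ee_rot: [2.082, 2.351, 0.002]
force: [-1.1, -0.9, 5.0]
width: 0.005
gripper_force: 2.6
clock: 3.9
position: [0.511, 0.1159, 0.0305]
ee_rot: [2.083, 2.35, 0.004]
force: [-8.3, -5.2, 39.8]
width: 0.007
gripper_force: 18.0
```

On the stop: the force rose sharply from 5 N to 40 N. I'll back off slightly while still on the stop, hold, then lift away.

```bash
python3 -m pendant '[0,0,-0.001,0,0,0,0, 0,0,0,0,0,0,0]'; python3 -m pendant '[0,0,-0.01,0,0,0,0, 0,0,-0.02,0,0,0,0, 0,0,-0.05,0,0,0,0, 0,0,-0.06,0,0,0,0, 0,0,-0.05,0,0,0,0, 0,0,-0.02,0,0,0,0, 0,0,0,0,0,0,0]'
python3 - <<'E'
from h import *
to(.52,.03,.24)
a=get_image("top")[:,:,::-1];b=get_image("scene")[:,:,::-1]
cv2.imwrite("pics/s1.png",np.hstack([cv2.resize(a[165:295,215:385],None,fx=3,fy=3)[:390,:400],cv2.resize(b[120:320,270:470],(390,390))]))
E
```

```text
clock: 4.15
position: [0.5109, 0.116, 0.0311]
ee_rot: [2.082, 2.35, 0.004]
force: [-6.3, -4.4, 27.9]
width: 0.006
gripper_force: 13.3
clock: 5.03
position: [0.5106, 0.1171, 0.2406]
ee_rot: [2.081, 2.352, 0.006]
force: [0.2, 0.3, -0.8]
width: 0.006
gripper_force: 0.0
tool shift [-0.0876 -0.0013  0.0004] y-axis [0.993 0.122 0.004] z [ 0.004  0.002 -1.   ] pos [0.5106 0.1171 0.2406] F [ 0.2  0.3 -0.8] w 0.0057099619821791405 t 5.025
```

View pics/s1.png

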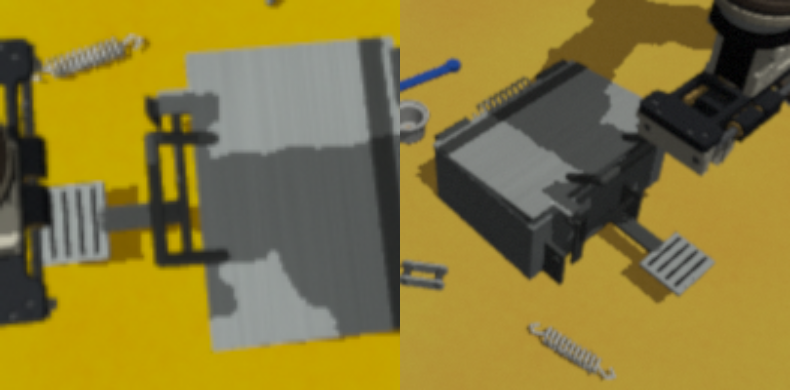

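The lid is ajar, with a gap visible along its front, and the pedal is back up. The bar centre in the top view is at about (267.3,231.3). I'll rotate 90° for the grasp and compute the handle position.

```bash
python3 -m pendant '[0,0,0,0,0,-0.1745,0.06, 0,0,0,0,0,-0.1745,0.06, 0,0,0,0,0,-0.1745,0.06, 0,0,0,0,0,-0.1745,0.06, 0,0,0,0,0,-0.1745,0.06, 0,0,0,0,0,-0.1745,0.06, 0,0,0,0,0,-0.1745,0.06, 0,0,0,0,0,-0.1745,0.06, 0,0,0,0,0,-0.1745,0.06, 0,0,0,0,0,0,0.06]'
python3 - <<'E'
from h import *
print(onz("top",(267.3,231.3),.156),observe()["joints"].round(2))
to(.521,.022,.24)
E
```

```text
clock: 6.38
position: [0.5089, 0.1163, 0.2374]
ee_rot: [0.189, -3.134, 0.001]
force: [0.6, 0.1, 0.5]
width: 0.655
gripper_force: 0.0
[0.5192858 0.0256529 0.156    ] [-0.5   0.27  0.22  1.83 -0.07  1.05  1.43]
tool shift [-0.0007 -0.0951 -0.0026] y-axis [-0.12   0.993 -0.   ] z [-0.002 -0.001 -1.   ] pos [0.5089 0.1163 0.2374] F [0.6 0.1 0.5] w 0.6554007923494022 t 6.375
```

```bash
python3 -m pendant '[0,-0.04,0,0,0,0,0.06, 0,-0.04,0,0,0,0,0.06, 0,-0.014,0,0,0,0,0.06, 0,0,0.03,0,0,0,0.06, 0,0,0.03,0,0,0,0.06, 0,0,0.02,0,0,0,0.06, 0,0,0.009,0,0,0,0.06, 0,0,0,0,0,0,0.06]'
python3 - <<'E'
from h import *
to(.521,.022,.148)
cv2.imwrite("pics/w2.png",get_image("wrist")[:,:,::-1])
E
```

```text
clock: 7.38
position: [0.5206, 0.0236, 0.1493]
ee_rot: [0.19, -3.135, -0.0]
force: [0.2, 0.3, 0.2]
width: 0.657
gripper_force: 0.0
tool shift [-0.0002 -0.0017  0.0013] y-axis [-0.12   0.993  0.   ] z [-0.001 -0.    -1.   ] pos [0.5206 0.0236 0.1493] F [0.2 0.3 0.2] w 0.6567507670130737 t 7.375
```

View pics/w2.png

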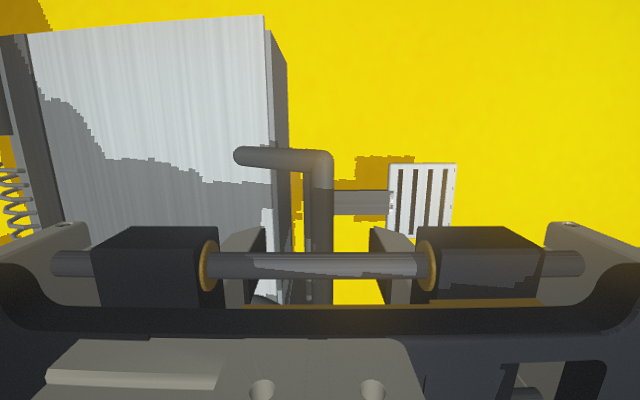

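The bar (columns 304–334, centre 319) lies midway between the fingers, whose inner faces are at about columns 262 and 372. I'll close with a light grip.

```bash
python3 -m pendant '[0,0,0,0,0,0,0.03, 0,0,0,0,0,0,0.012, 0,0,0,0,0,0,0.006, 0,0,0,0,0,0,0.006, 0,0,0,0,0,0,0.006, 0,0,0,0,0,0,0.006]' 12
python3 - <<'E'
from h import *
to(.521,.022,.148)
h=.2175
for t in(.11,.3,.5,.66,.7,.8,.9,.92):
    p=lambda t:np.array([-h*np.cos(t+.1523),h*np.sin(t+.1523)])
    print(t,(p(t)-p(.11)).round(4))
E
```

```text
clock: 8.18
position: [0.5206, 0.0261, 0.1498]
ee_rot: [0.194, -3.135, -0.005]
force: [-1.5, 7.3, 2.2]
width: 0.125
gripper_force: 12.0
tool shift [ 0.0002 -0.0041  0.0018] y-axis [-0.124  0.992  0.003] z [-0.001  0.003 -1.   ] pos [0.5206 0.0261 0.1498] F [-1.5  7.3  2.2] w 0.125009415374986 t 8.175
0.11 [0. 0.]
0.3 [0.0144 0.0387]
0.5 [0.0372 0.0756]
0.66 [0.0605 0.1015]
0.7 [0.0669 0.1073]
0.8 [0.084  0.1208]
0.9 [0.1023 0.1325]
0.92 [0.1061 0.1346]
```

```bash
python3 -m pendant '[0,0.002,0,0,0,0,0.006, 0,-0.0027,-0.0099,0,0,0,0.006, 0,-0.0033,-0.0098,0,0,0,0.006, 0,-0.0038,-0.0096,0,0,0,0.006, 0,-0.0045,-0.0094,0,0,0,0.006, 0,0,0,0,0,0,0.006]'
cat >> h.py <<'E'
def lid(tag=""):
    s=observe();Rt=R.from_rotvec(s["ee_rot"]).as_matrix();g=np.array(s["position"])-.008*Rt[:,2]
    f=np.array([-.12,.993]);hd=(g[:2]-np.array([.5466,-.1843]))@f
    print("lid",round(np.arctan2(g[2]-.1,hd)-.1523,3),"r",round(np.hypot(hd,g[2]-.1),4),"Rt",Rt.round(3).tolist(),"F",np.round(s["force"],1),"gf",s["gripper_force"],"pos",np.round(s["position"],4),"t",s["clock"])
E
python3 -c "
from h import *
lid()"
```

```text
clock: 8.93
position: [0.5225, 0.0118, 0.1899]
ee_rot: [-0.191, 3.135, 0.003]
force: [-2.1, 6.5, 1.8]
width: 0.125
gripper_force: 12.0
lid 0.308 r 0.2206 Rt [[-0.993, -0.122, 0.001], [-0.122, 0.993, 0.002], [-0.001, 0.002, -1.0]] F [-2.1  6.5  1.8] gf 12.003416866064072 pos [0.5225 0.0118 0.1899] t 8.925
```

```bash
python3 -m pendant '[0,0.003,0,0,0,0,0.006, 0,-0.0045,-0.0087,0,0,0,0.006, 0,-0.0049,-0.0085,0,0,0,0.006, 0,-0.0052,-0.0083,0,0,0,0.006, 0,-0.0056,-0.0080,0,0,0,0.006, 0,-0.0060,-0.0078,0,0,0,0.006, 0,-0.0063,-0.0075,0,0,0,0.006, 0,-0.0066,-0.0072,0,0,0,0.006, 0,-0.0070,-0.0069,0,0,0,0.006, 0,0,0,0,0,0,0.006]'
python3 -c "
from h import *
lid()"
```

```text
clock: 10.18
position: [0.528, -0.0313, 0.2525]
ee_rot: [-0.191, 3.135, 0.002]
force: [0.0, 6.4, 3.3]
width: 0.126
gripper_force: 12.0
lid 0.653 r 0.2225 Rt [[-0.993, -0.122, 0.001], [-0.122, 0.993, 0.001], [-0.001, 0.001, -1.0]] F [0.  6.4 3.3] gf 11.99233666062355 pos [ 0.528  -0.0313  0.2525] t 10.175
```

```bash
sed -i 's/\[.5466,-.1843\]/[.5461,-.1798]/' h.py; python3 -m pendant '[0,0.001,-0.001,0,0,0,0.006, 0,-0.0068,-0.0060,0,0,0,0.006, 0,-0.0070,-0.0057,0,0,0,0.006, 0,-0.0072,-0.0054,0,0,0,0.006, 0,-0.0075,-0.0051,0,0,0,0.006, 0,-0.0077,-0.0048,0,0,0,0.006, 0,-0.0079,-0.0045,0,0,0,0.006, 0,0,0,0,0,0,0.006, 0,0,0,0,0,0,0.006]'
python3 - <<'E'
from h import *
lid()
cv2.imwrite("pics/s2.png",get_image("scene")[:,:,::-1])
E
```

```text
clock: 11.3
position: [0.5333, -0.0744, 0.2848]
ee_rot: [-0.191, 3.134, 0.001]
force: [1.5, 5.2, 6.7]
width: 0.12
gripper_force: 12.0
lid 0.915 r 0.2202 Rt [[-0.993, -0.122, 0.001], [-0.122, 0.993, 0.001], [-0.002, 0.001, -1.0]] F [1.5 5.2 6.7] gf 12.016533315181732 pos [ 0.5333 -0.0744  0.2848] t 11.3
```

View pics/s2.png

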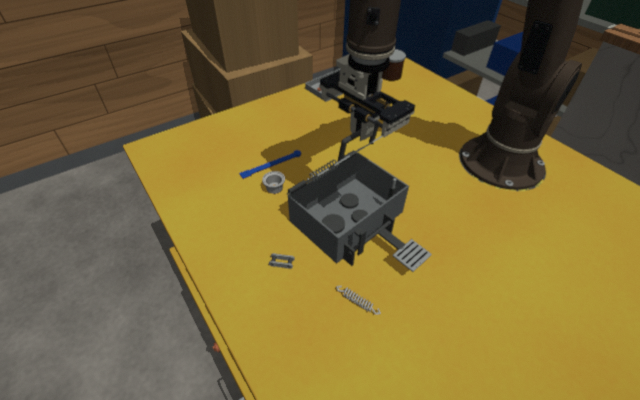

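The lid is seen nearly edge-on from this camera, as a thin strip from about (340,158) to (375,125). The line of sight is at about 0.89 rad, which agrees with the estimated 0.915. I'll nudge slightly further for margin, then bring it back to about 0.67.

```bash
python3 -m pendant '[0,-0.0080,-0.0042,0,0,0,0.006, 0,0,0,0,0,0,0.006, 0,0,0,0,0,0,0.006]'; python3 -c "
from h import *
lid()"
python3 -m pendant '[0,0.0078,0.0042,0,0,0,0.006, 0,0.0077,0.0045,0,0,0,0.006, 0,0.0075,0.0048,0,0,0,0.006, 0,0.0073,0.0051,0,0,0,0.006, 0,0.0071,0.0054,0,0,0,0.006, 0,0.0069,0.0057,0,0,0,0.006, 0,0.0066,0.0060,0,0,0,0.006, 0,0,0,0,0,0,0.006, 0,0,0,0,0,0,0.006]'; python3 - <<'E'
from h import *
lid()
cv2.imwrite("pics/s3.png",cv2.resize(get_image("scene")[80:280,240:440,::-1],None,fx=3,fy=3))
E
```

```text
clock: 11.72
position: [0.5344, -0.0825, 0.2891]
ee_rot: [-0.191, 3.134, 0.001]
force: [2.3, 3.5, 6.3]
width: 0.125
gripper_force: 12.0
lid 0.957 r 0.2201 Rt [[-0.993, -0.121, 0.002], [-0.121, 0.993, 0.001], [-0.002, 0.0, -1.0]] F [2.3 3.5 6.3] gf 12.016662508249283 pos [ 0.5344 -0.0825  0.2891] t 11.725
clock: 12.85
position: [0.5275, -0.0318, 0.2518]
ee_rot: [0.191, -3.135, 0.0]
force: [4.4, 0.1, -1.6]
width: 0.123
gripper_force: 12.0
lid 0.668 r 0.2186 Rt [[-0.993, -0.121, -0.0], [-0.121, 0.993, -0.0], [0.001, -0.0, -1.0]] F [ 4.4  0.1 -1.6] gf 12.017961144447327 pos [ 0.5275 -0.0318  0.2518] t 12.85
```

View pics/s3.png

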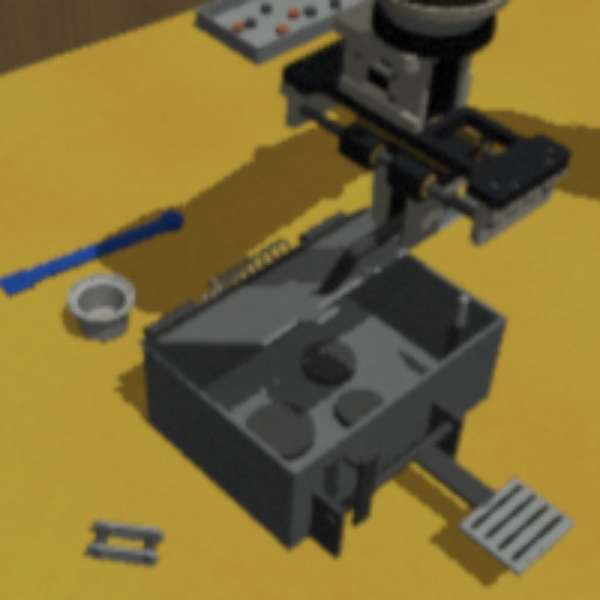

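The lid is partly open (estimate 0.67 rad) with the handle in the fingers. The pedal is up and the loose parts in view are undisturbed. I'll settle, then hand in.

```bash
python3 -m pendant '[0,0,0,0,0,0,0.006, 0,0,0,0,0,0,0.006, 0,0,0,0,0,0,0.006, 0,0,0,0,0,0,0.006]'; python3 -c "
from h import *
lid();print(sign_off())"
```

```text
clock: 13.4
position: [0.5276, -0.0321, 0.2522]
ee_rot: [0.19, -3.136, 0.0]
force: [4.6, -0.6, -2.1]
width: 0.128
gripper_force: 12.0
lid 0.67 r 0.2187 Rt [[-0.993, -0.121, -0.0], [-0.121, 0.993, -0.0], [0.0, -0.0, -1.0]] F [ 4.6 -0.6 -2.1] gf 12.019672840833664 pos [ 0.5276 -0.0321  0.2522] t 13.4
the job is handed in; nothing more can be done
None
```

I handed the job in at 13.4 s with the lid held still in the gripper at about 0.67 rad (7° below balance), after pressing the pedal to its stop and raising the lid to about 0.96 rad; the pedal is back up and I saw no loose part move, but the lid angles are my estimates from the arm pose and sign-off returned no verdict.

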